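# Put the tonearm back on its rest with the cueing lever

### The arm

A 7-joint arm with a two-finger parallel gripper is mounted at the origin on the work surface. World frame = base frame: x ahead of the robot, y to its left, z up, the work surface at z = 0. Lengths are in m, angles in rad, forces in N, time in s.
With the tool pointing down it reaches from about 0.35 to 0.9 m from the base axis. Payload 8.1 kg.
Tool frame: the origin (TCP) lies midway between the tips of the shut fingers; the grasp point (between the pads) lies 19 mm behind it; z points along the fingers, y is the line along which they close (so a half turn about z gives the same grasp; the last joint's range is limited). The gripper opens to 92 mm and grips with 3 to 60 N. Pads are 19 mm wide; open, the fingers measure 130 mm over their backs; the gripper's body (75 mm by 190 mm) begins 47 mm behind the grasp point.
Start: joints at [-1.326, 0.434, 0.025, 1.573, -0.012, 1.134, -0.075], TCP at [0.213, 0.588, 0.227] pointing down, gripper open.
Joint ranges: [-2.62, 2.62], [-0.44, 2.09], [-1.27, 1.32], [0.08, 2.57], [-1.32, 4.46], [0.12, 2], [-2.74, 2.74]. Speed limits (rad/s): [2.22, 2.22, 3.01, 3.01, 3.14, 3.14, 3.14].

### API

Orientations are given as [roll, pitch, yaw] about the fixed x, y, z axes, in that order (R = Rz(yaw) Ry(pitch) Rx(roll)).
In Python, from cell import env gives the robot as it stands.
- The arm moves only by the shell command python3 -m jog 'ROWS' [FORCE]. ROWS is JSON, a list of rows, each an object with "delta_pos": the shift along the tool's x, y, z scaled (see below), a list of three; "spin": the turn about the tool's z scaled (see below); "hand": the closure in counts, from 0 (fully open) to 255 (shut). In form: [{"delta_pos": [dx, dy, dz], "spin": spin, "hand": hand}, ...]. A call has 1 to 5 rows; each row shifts and turns the commanded pose from where the row before left it, along the tool's axes as they then stand; what a row does not reach is not made up. The controller multiplies each number of a shift by 0.5 m and each number of a turn by 180 degrees. A row lasts 1/10 s, in which the tool goes at most 50 mm and 8.59 degrees, less where a joint would pass 70% of its speed; a pose out of reach is approached as far as the arm can. A call with a number of a shift or a turn outside -1 to 1 is refused whole. A call with a gripper value outside its range is refused whole. The fingers move at their own pace and stop on an object; FORCE is the grip in N (left out, the last holds). Time passes only in rows, so rows that do not move let the fingers close. It gives the time, the measured TCP pose, the force, the opening and the grip force at its end, in the units of the state.
- env.get_state(): the state, without advancing time (a new reading comes with each control period).
- env.grab_frame(name): name is "side" or "top" or "wrist"; returns (picture, depth): 480x640x3 uint8, red, green, blue; 480x640 float32, m along the optical axis (not along the pixel's ray), 0 where there is no reading.
- env.camera_params(name): a dict with "fx", "fy", "cx", "cy" (pixels), "k1" (the pictures are not rectified: a ray, as slopes to the right and down, at radius r is drawn at 1 + k1 r^2 times it, then the intrinsics apply), "position" and "attitude" of the camera in the world. Camera axes: x right, y down, z forward; pixel columns grow to the right and rows downward; lengths in m; the calibration is good to about 2 mm. A picture is of the moment at which its call begins: read the wrist's pose just before it. camera_params takes no time and is no camera call; for the wrist camera it gives the pose at the moment of the call.
- env.sign_off(): hands the job in; it is judged then, once.
The state is a dict: "time": time; "joint_positions": joint angles; "joint_velocities": joint speeds; "joint_efforts": joint torques, N m; "tcp_pos": TCP position; "eef_rot": TCP orientation; "force": force on the tool from outside, world axes, zero at the start; "wrist_torque": the same for the moment, N m; "opening": finger opening in m; "grasp_force": force on a finger pad.
Only numpy, scipy, OpenCV 4.12 (cv2) and the standard library are available. Lean on these libraries where they do the work, as an engineer would, in place of code of your own. Each camera call takes 0.05 s, during which the arm holds its last target. There are 200 camera calls.

### The job

The record is over and the platter has stopped, but the needle still rests on the record: flip the turntable's cueing lever over to the rear so that it snaps across and raises the tonearm, push the raised arm sideways all the way out against the outer cheek of its armrest, then flip the lever back to the front so that the arm sinks into the rest. Treat the arm gently: do not touch it while its needle is down on the record, and never lift it by hand. Nothing is to be picked up; leave the record weight, the record brush and the candle where they are.

Things in the scene. Friction and masses are not known exactly. Their poses are not given: they have to be found in the camera images.
- turntable: Record player, 350 (x) by 450 (y) mm, immovable. Origin under its middle, on the table; its x points to its rear (away from the user), y to the user's left, z up. In its frame, mm: wooden plinth top z 70; platter and record, radius 150, centre (0, 50), do not turn, record face z 104. Tonearm, armrest and cueing lever are at its right (-y); nothing on it is higher than z 165.
- tonearm_pivot (a point): Point on the tonearm's upright swing axis, at the height of the tube's centre line: (105, -138, 125) mm in the turntable's frame. Around it a pillar and gimbal, radius about 20 mm, up to z 134.
- tonearm_swing (a joint): Swing of the tonearm about tonearm_pivot's upright axis. 0: at the armrest, against a soft stop, tube along the turntable's -x; grows as the arm swings in over the record, limit 0.9. At angle a the tube points from the pivot to (-cos a, sin a) in the turntable's frame. Starts at 0.45 to 0.78, needle on the record. Slight friction (0.02 N m); stays where it is left.
- tonearm: Aluminium tube, 9 mm diameter, from tonearm_pivot (its origin) along its own -x for 198 mm, then a dark headshell 18 mm wide to 240 mm, 14 mm deep below the tube's centre line. Counterweight behind the pivot. Lever to the front: tube level, centre line z 125 mm. Lever to the rear: pitched up 0.042 rad, about 5.5 mm higher at 140 mm from the pivot. The lift couples its height to the lever.
- headshell (a point): Middle of the headshell, on the tube's centre line level, 220 mm from the pivot.
- armrest (a point): The armrest's cradle at the tube's centre line, 85 mm from tonearm_pivot: black post, tall outer (-y) cheek up to z 136 mm, low inner (+y) lip up to z 125 mm, 11 mm long in x. The raised tube passes over the lip; the arm is over the rest when its swing is below 0.06 rad.
- cue_lever (a joint): Cueing lever beside the tonearm, outboard of it: 0 leaning 0.6 rad to the front (needle down), 1.2 leaning 0.6 rad to the rear (arm raised). An over-centre spring drives it away from the upright position (0.6) to whichever side it leans, with up to 0.06 N m (about 1.5 N at the grip).
- lever_pivot (a point): Lever's axis (along the turntable's y), at (35, -198, 113) mm in the turntable's frame, in a bracket 17 mm wide up to z 117 mm.
- lever_tip (a point): Top end of the cueing lever, 50 mm from lever_pivot: a steel rod of 5 mm diameter whose upper 23 mm are a black grip of 10 mm diameter. It stands 28 mm in front of the pivot at joint 0, 28 mm behind it at 1.2, and 41 mm above it at both.
- record_weight: Loose steel record weight on the record's centre, 60 mm diameter, 34 mm high; origin at its underside. Leave it.
- record_brush: Loose wooden record brush, 110 by 50 by 38 mm, lying on the table to the right (-y) of the turntable; origin at its underside. Leave it.
- candle_jar: Loose rope-wrapped glass candle, 85 mm diameter, 105 mm high, on the table to the left (+y) of the turntable; origin at its underside. Leave it.

How it is judged:
On the way, in this order (a step that is already met when the one before it is completed fails the run):
1. the cueing lever has snapped to the rear and the tonearm is raised over the record (value of joint cue_lever above 1 rad and value of joint tonearm_swing above 0.3 rad), for 0.2 s.
2. the raised tonearm is over its rest (value of joint cue_lever above 1 rad and value of joint tonearm_swing below 0.06 rad), for 0.2 s.
3. the cueing lever has snapped back to the front with the arm in its rest (value of joint cue_lever below 0.2 rad and value of joint tonearm_swing below 0.06 rad), for 0.2 s.
At the end, for the whole second after the job is handed in: the cueing lever leans to the front (joint below 0.2 rad), the tonearm lies still in its rest (swing below 0.06 rad, about 5 mm at the cradle), and the record weight (8 mm), brush and candle (15 mm) are where they were (all of step 3 and velocity of joint tonearm_swing between -0.05 and 0.05 rad/s and distance of record_weight from where it was at the start of the episode below 0.008 m and distance of each of record_brush, candle_jar from where it was at the start of the episode below 0.015 m); the robot touches nothing.
It fails at once if the tonearm is touched while the lever is to the front and the needle is down on the record (value of joint cue_lever below 0.6 rad and value of joint tonearm_swing above 0.12 rad and contact force between the fingers and tonearm above 0.3 N).
It fails at once if the tonearm is lowered beside its rest and the record (value of joint cue_lever below 0.6 rad and value of joint tonearm_swing between 0.06 and 0.38 rad).
It fails at once if the tonearm is pinched or forced (more than 15 N) (contact force between the arm and tonearm above 15 N).
It fails at once if the tonearm is lifted by hand above where the lever raises it (z of headshell in the frame of turntable above 0.139 m).
It fails at once if the record weight, the record brush or the candle is shifted or lifted (distance of record_weight from where it was at the start of the episode above 0.008 m or distance of any of record_brush, candle_jar from where it was at the start of the episode above 0.015 m).
It also fails if it takes over 54 s, if anything falls off the work surface, if the arm or the gripper's body presses on something with over 40 N, if the wrist force passes 120 N, or if a joint passes its speed limit or range.

## Working session

There is one attempt and no reset: what is moved stays moved. The work goes in short steps, Python scripts to look and compute and a shell command to move; the robot and the scene stay as the last step left them, time stands still between calls to the robot, and variables do not carry over. Pictures are saved under pics/ and viewed, at most 10 in all, crops included, and the job is handed in when it is done.

```bash
mkdir -p pics; python3 - <<'E'
from cell import env
import cv2,numpy as np
for n in("top","side"):
    p,d=env.grab_frame(n); cv2.imwrite(f"pics/{n}0.png",p[:,:,::-1]); np.savez(f"{n}0.npz",p=p,d=d)
    print(n,env.camera_params(n))
print(env.get_state())
E
```

```text
top {'fx': 587.1548463608872, 'fy': 587.1548463608872, 'cx': 318.9325815466263, 'cy': 231.58127207463573, 'k1': -0.19407672198476028, 'position': array([0.36924558, 0.07360806, 1.28744332]), 'attitude': array([-3.00741287,  0.00307866, -1.59557039])}
side {'fx': 519.4454577166651, 'fy': 519.4454577166651, 'cx': 314.37235641368727, 'cy': 238.65787414465495, 'k1': -0.15405981037304664, 'position': array([ 0.106052  , -0.81970828,  0.90046854]), 'attitude': array([-2.24301973,  0.01156657, -0.46425948])}
{'time': 0.1, 'joint_positions': array([-1.32561477,  0.43515288,  0.02497213,  1.5739613 , -0.01158106,
        1.13401501, -0.07508587]), 'joint_velocities': array([-0.00092746, -0.0019882 ,  0.00089863, -0.00188563,  0.00099224,
        0.00032449,  0.00196774]), 'joint_efforts': array([ 4.29433931e-03, -6.69122815e+01,  9.88750979e-01, -3.15145040e+01,
       -6.03194302e-02,  3.72758531e-02,  5.21622655e-05]), 'tcp_pos': array([0.21291146, 0.58714811, 0.22604104]), 'eef_rot': array([-3.14020813e+00,  1.43409122e-04,  2.79376574e+00]), 'force': array([ 0.39327138, -0.10976822, -0.87757251]), 'wrist_torque': array([0.05485657, 0.0149506 , 0.04041397]), 'grasp_force': 0.0, 'opening': 0.09210204112655516}
```

View pics/top0.png

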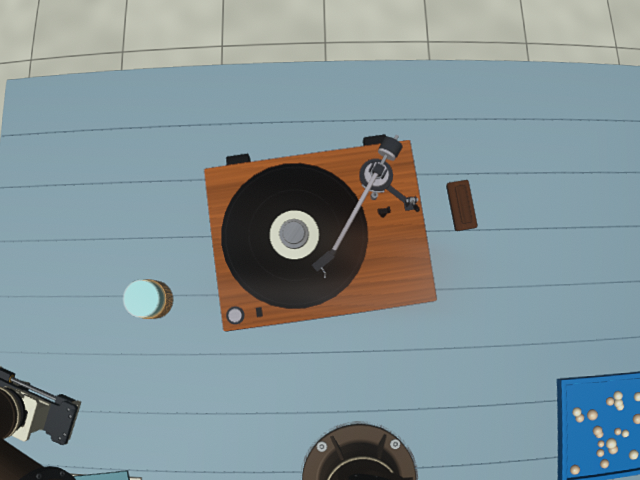

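View pics/side0.png

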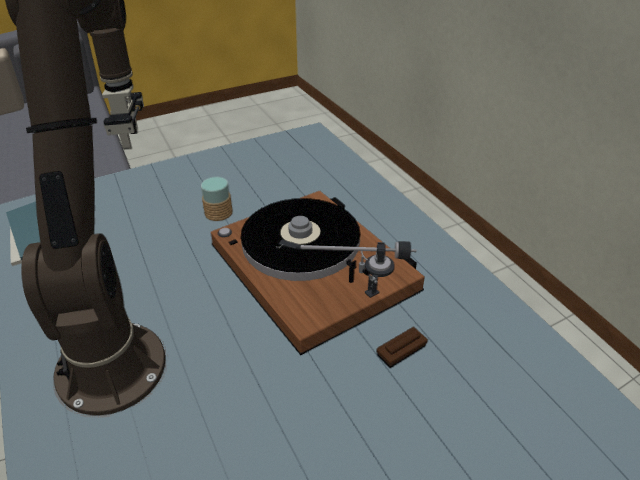

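The top view shows the plinth with corners at about (205,169), (411,141), (437,299) and (224,331), the tonearm from (375,175) to (322,262), and the lever near (411,204). In the side view the lever is near (372,283). The brush is outboard and clear of the lever.

```bash
cat > h.py <<'E'
import numpy as np,cv2
from scipy.spatial.transform import Rotation as R
def ray(c,uv):
    uv=np.atleast_2d(uv).astype(float)
    q=np.c_[(uv[:,0]-c['cx'])/c['fx'],(uv[:,1]-c['cy'])/c['fy']]
    p=q.copy()
    for _ in range(20): p=q/(1+c['k1']*(p**2).sum(1,keepdims=True))
    return np.c_[p,np.ones(len(p))]@R.from_euler('xyz',c['attitude']).as_matrix().T
def plane(c,uv,z):
    r=ray(c,uv); o=np.array(c['position']); return o+r*((z-o[2])/r[:,2:])
def proj(c,P):
    p=(np.atleast_2d(P)-c['position'])@R.from_euler('xyz',c['attitude']).as_matrix()
    s=p[:,:2]/p[:,2:]; s=s*(1+c['k1']*(s**2).sum(1,keepdims=True))
    return s*[c['fx'],c['fy']]+[c['cx'],c['cy']]
E
python3 - <<'E'
from cell import env
from h import *
for n in("top","side"):
    c=env.camera_params(n); p=np.load(f"{n}0.npz")['p']
    hsv=cv2.cvtColor(p,cv2.COLOR_RGB2HSV)
    m=cv2.inRange(hsv,(3,90,70),(20,255,255))
    m=cv2.morphologyEx(m,cv2.MORPH_OPEN,np.ones((3,3)))
    k=max(cv2.findContours(m,cv2.RETR_EXTERNAL,cv2.CHAIN_APPROX_NONE)[0],key=cv2.contourArea)[:,0]
    W=plane(c,k,0.07)[:,:2]
    r=cv2.minAreaRect((W*1000).astype(np.float32)); print(n,r); print(cv2.boxPoints(r))
    if n=="top":
        w=cv2.inRange(hsv,(0,0,0),(180,255,45)); w=cv2.morphologyEx(w,cv2.MORPH_OPEN,np.ones((9,9)))
        k=[q for q in cv2.findContours(w,cv2.RETR_EXTERNAL,cv2.CHAIN_APPROX_NONE)[0] if cv2.contourArea(q)>3000 and q[:,0,1].max()<330]
        for q in k: print("disc",cv2.minEnclosingCircle((plane(c,q[:,0],.104)[:,:2]*1000).astype(np.float32)))
E
```

```text
top ((530.8076782226562, 75.01036071777344), (349.146728515625, 447.1972351074219), 6.723736763000488)
[[ 331.25558  276.63168]
 [ 383.61444 -167.48984]
 [ 730.35974 -126.61096]
 [ 678.0009   317.51056]]
disc ((525.5057373046875, 124.88301849365234), 148.6452178955078)
side ((526.2061767578125, 66.44241333007812), (363.10357666015625, 452.0351257324219), 6.590103626251221)
[[ 319.91495  270.13068]
 [ 371.793   -178.91765]
 [ 732.49744 -137.24585]
 [ 680.6194   311.8025 ]]
```

The rectangle measures 349 x 447 mm (350 x 450 given). The disc is at (525.5,124.9), against a predicted (525,124.7), so the yaw is 0.117. Next I'll compute the key points and check them in crops.

```bash
cat >> h.py <<'E'
YAW=np.radians(6.72); T0=np.array([.5311,.0751,0]); RT=R.from_euler('z',YAW).as_matrix()
def w(x,y,z): return T0+RT@(np.array([x,y,z])/1000.)
E
python3 - <<'E'
from cell import env
from h import *
pts={'piv':w(105,-138,125),'lp':w(35,-198,113),'lt0':w(7,-198,154),'lt1':w(63,-198,154),'rest':w(20,-138,125)}
for k,v in pts.items(): print(k,v.round(4))
ims=[]
for n,(cx,cy) in(("top",(375,215)),("side",(360,265))):
    c=env.camera_params(n); p=np.load(f"{n}0.npz")['p'][:,:,::-1].copy()
    a=p[cy-75:cy+75,cx-65:cx+65]; a=cv2.resize(a,None,fx=3,fy=3,interpolation=cv2.INTER_CUBIC)
    for i,(k,v) in enumerate(pts.items()):
        q=((proj(c,v)[0]-[cx-65,cy-75]+.5)*3).astype(int); cv2.circle(a,tuple(map(int,q)),3,[(0,0,255),(0,255,0),(255,255,0),(255,0,255),(0,255,255)][i],1)
    ims.append(a)
    if n=="top":
        d=plane(c,[(323,262),(333,248),(352,216)],.125)-pts['piv']; d=d@RT; print(np.arctan2(d[:,1],-d[:,0]),np.linalg.norm(d,axis=1))
cv2.imwrite("pics/c1.png",np.hstack(ims))
E
```

```text
piv [ 0.6515 -0.0497  0.125 ]
lp [ 0.589  -0.1174  0.113 ]
lt0 [ 0.5612 -0.1207  0.154 ]
lt1 [ 0.6168 -0.1142  0.154 ]
rest [ 0.5671 -0.0596  0.125 ]
[0.67543294 0.65950234 0.64677608] [0.21978612 0.18562002 0.11060619]
```

View pics/c1.png

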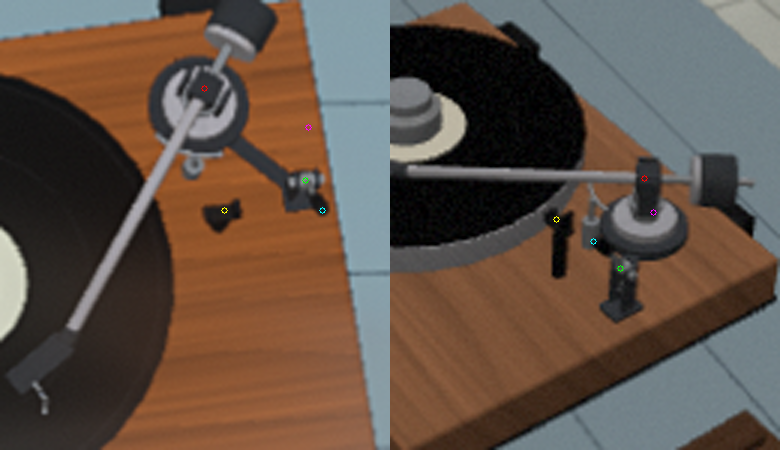

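```bash
python3 - <<'E'
import cv2
p=cv2.imread("pics/side0.png")[235:305,325:405]; cv2.imwrite("pics/c2.png",cv2.resize(p,None,fx=8,fy=8,interpolation=cv2.INTER_CUBIC))
E
```

```text
(no output)
```

View pics/c2.png

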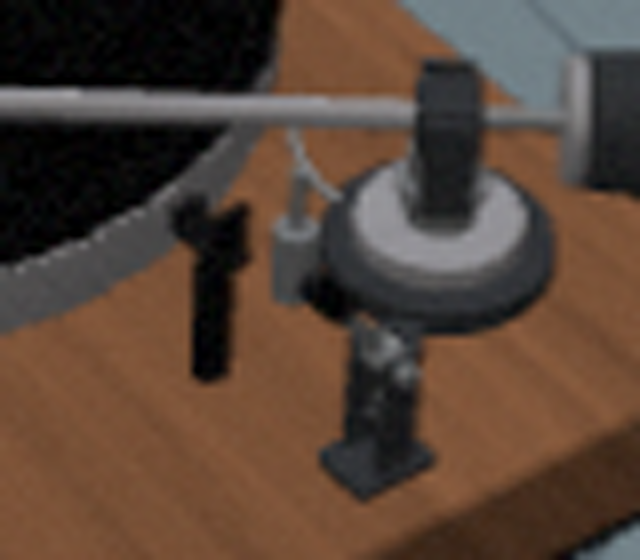

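The grip is at about (365,271) in the side picture, and the predicted tip is at (363,270), so the model fits. At a tool yaw of 3.259, tool x = -turntable x and tool y = +turntable y. I'll spin, shut the hand, then traverse.

```bash
cat > st.py <<'E'
from cell import env
from h import *
s=env.get_state(); p=(s['tcp_pos']-T0)@RT*1000; f=s['force']@RT
print("t %.1f"%s['time'],"tt mm",p.round(1),"yaw",(s['eef_rot'][2]-YAW-np.pi)%(2*np.pi),"rp",s['eef_rot'][:2].round(3),"F",f.round(2),"open",round(s['opening'],4))
E
python3 -m jog '[{"delta_pos":[0,0,0],"spin":-0.037,"hand":255},{"delta_pos":[0,0,0],"spin":-0.037,"hand":255},{"delta_pos":[0,0,0],"spin":-0.037,"hand":255},{"delta_pos":[0,0,0],"spin":-0.037,"hand":255},{"delta_pos":[0,0,0],"spin":0,"hand":255}]'; python3 st.py
python3 -m jog '[{"delta_pos":[-0.023,-0.074,0],"spin":0,"hand":255},{"delta_pos":[-0.023,-0.074,0],"spin":0,"hand":255},{"delta_pos":[-0.023,-0.074,0],"spin":0,"hand":255},{"delta_pos":[-0.023,-0.074,0],"spin":0,"hand":255},{"delta_pos":[-0.023,-0.074,0],"spin":0,"hand":255}]'; python3 st.py
```

```text
time: 0.6
tcp_pos: [0.2131, 0.5873, 0.2263]
eef_rot: [-3.141, -0.0, -3.023]
force: [0.3, 1.1, -0.0]
opening: 0.0564
grasp_force: 0.0
t 0.6 tt mm [-255.9  545.9  226.3] yaw 0.0014919130995654228 rp [-3.141 -0.   ] F [ 0.4   1.06 -0.  ] open 0.0564
time: 1.1
tcp_pos: [0.2921, 0.4089, 0.2266]
eef_rot: [-3.142, -0.0, -3.029]
force: [1.0, -0.1, 0.1]
opening: 0.0166
grasp_force: 0.0
t 1.1 tt mm [-198.2  359.5  226.6] yaw 6.278889473247482 rp [-3.142 -0.   ] F [ 0.95 -0.23  0.13] open 0.0166
```

```bash

python3 -m jog '[{"delta_pos":[-0.023,-0.074,0],"spin":0,"hand":255},{"delta_pos":[-0.023,-0.074,0],"spin":0,"hand":255},{"delta_pos":[-0.023,-0.074,0],"spin":0,"hand":255},{"delta_pos":[-0.023,-0.074,0],"spin":0,"hand":255},{"delta_pos":[-0.023,-0.074,0],"spin":0,"hand":255}]'>/dev/null; python3 st.py
python3 -m jog '[{"delta_pos":[-0.023,-0.074,0],"spin":0,"hand":255},{"delta_pos":[-0.023,-0.074,0],"spin":0,"hand":255},{"delta_pos":[-0.023,-0.074,0],"spin":0,"hand":255},{"delta_pos":[-0.023,-0.074,0],"spin":0,"hand":255},{"delta_pos":[-0.023,-0.074,0],"spin":0,"hand":255}]'>/dev/null; python3 st.py
python3 -m jog '[{"delta_pos":[-0.023,-0.074,0],"spin":0,"hand":255},{"delta_pos":[-0.023,-0.074,0],"spin":0,"hand":255},{"delta_pos":[-0.023,-0.074,0],"spin":0,"hand":255},{"delta_pos":[-0.023,-0.074,0],"spin":0,"hand":255},{"delta_pos":[0,0,0],"spin":0,"hand":255}]'; python3 st.py
```

```text
t 1.6 tt mm [-140.8  174.6  226.8] yaw 6.278956118221758 rp [3.141 0.   ] F [ 0.56  0.22 -0.26] open 0.0006
t 2.1 tt mm [-83.4 -10.4 226.8] yaw 6.279093734987574 rp [3.141 0.   ] F [-0.1   0.33  0.3 ] open 0.0002
time: 2.6
tcp_pos: [0.5132, -0.0907, 0.2268]
eef_rot: [-3.139, 0.001, -3.035]
force: [-0.0, 0.2, 0.3]
opening: 0.0002
grasp_force: 0.0
t 2.6 tt mm [ -37.1 -162.5  226.8] yaw 6.27241576504891 rp [-3.139e+00  1.000e-03] F [0.01 0.24 0.29] open 0.0002
```

```bash

python3 -m jog '[{"delta_pos":[-0.007,-0.035,0],"spin":0,"hand":255},{"delta_pos":[-0.007,-0.036,0],"spin":0,"hand":255},{"delta_pos":[0,0,0.03],"spin":0,"hand":255},{"delta_pos":[0,0,0.03],"spin":0,"hand":255},{"delta_pos":[0,0,0],"spin":0,"hand":255}]' >/dev/null; python3 st.py
python3 - <<'E'
from cell import env
from h import *
c=env.camera_params("wrist"); p,d=env.grab_frame("wrist"); a=p[:,:,::-1].copy()
for v,col in((w(35,-198,113),(0,255,0)),(w(7,-198,154),(255,255,0)),(w(20,-138,125),(0,255,255))):
    q=proj(c,v)[0]; print(q); cv2.circle(a,tuple(map(int,q)),5,col,1)
cv2.imwrite("pics/w1.png",a)
E
```

```text
t 3.1 tt mm [ -31.9 -191.4  195. ] yaw 6.280415499200348 rp [ 3.141e+00 -3.000e-03] F [-0.75 -0.59 -0.11] open 0.0006
[301.85168204 333.64631703]
[299.93825253 330.81412675]
[385.01530815 324.27671053]
```

View pics/w1.png

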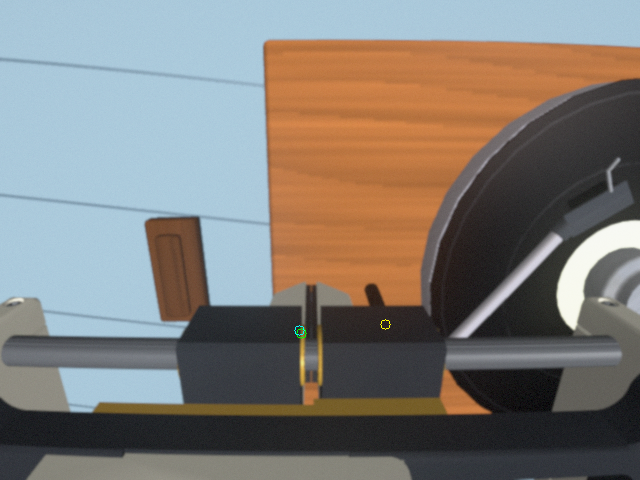

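The wrist view has the brush at (177,268) and the headshell at (595,205). The lever is hidden behind the fingers at about (300,331), as predicted. I'll descend in front of the lever and push.

```bash

python3 -m jog '[{"delta_pos":[0,-0.012,0.03],"spin":0,"hand":255},{"delta_pos":[0,0,0.03],"spin":0,"hand":255},{"delta_pos":[0,0,0.03],"spin":0,"hand":255},{"delta_pos":[0,0,0.02],"spin":0,"hand":255},{"delta_pos":[0,0,0],"spin":0,"hand":255}]' >/dev/null; python3 st.py
python3 -m jog '[{"delta_pos":[-0.012,0,0],"spin":0,"hand":255},{"delta_pos":[-0.012,0,0],"spin":0,"hand":255},{"delta_pos":[-0.012,0,0],"spin":0,"hand":255},{"delta_pos":[-0.012,0,0],"spin":0,"hand":255},{"delta_pos":[-0.012,0,0],"spin":0,"hand":255}]' >/dev/null; python3 st.py
python3 -m jog '[{"delta_pos":[-0.012,0,0],"spin":0,"hand":255},{"delta_pos":[-0.012,0,0],"spin":0,"hand":255},{"delta_pos":[-0.012,0,0],"spin":0,"hand":255},{"delta_pos":[0,0,0],"spin":0,"hand":255}]' >/dev/null; python3 st.py
```

```text
t 3.6 tt mm [ -31.  -197.9  141.2] yaw 6.282537823501668 rp [ 3.141e+00 -1.000e-03] F [-0.34 -0.52  0.04] open 0.0
t 4.2 tt mm [  -0.7 -198.5  141.9] yaw 6.282800941853611 rp [ 3.141e+00 -1.000e-03] F [-3.99  0.63  2.57] open 0.0006
t 4.5 tt mm [  18.8 -198.2  141.7] yaw 0.00044519563247114036 rp [-3.141e+00  1.000e-03] F [ 0.24  0.13 -1.21] open 0.0007
```

```bash

python3 -m jog '[{"delta_pos":[-0.012,0,0],"spin":0,"hand":255},{"delta_pos":[-0.012,0,0],"spin":0,"hand":255},{"delta_pos":[0,0,0],"spin":0,"hand":255}]' >/dev/null; python3 st.py
python3 -m jog '[{"delta_pos":[0.04,0,-0.04],"spin":0,"hand":255},{"delta_pos":[0.04,0,-0.05],"spin":0,"hand":255},{"delta_pos":[0.04,0.02,-0.05],"spin":0,"hand":255},{"delta_pos":[0.04,0.03,-0.04],"spin":0,"hand":255},{"delta_pos":[0,0,0],"spin":0,"hand":255}]' >/dev/null; python3 st.py
python3 - <<'E'
from cell import env
from h import *
ims=[]
for n,(cx,cy) in(("top",(375,215)),("side",(360,265))):
    p,d=env.grab_frame(n); ims.append(cv2.resize(p[cy-75:cy+75,cx-65:cx+65,::-1],None,fx=3,fy=3,interpolation=cv2.INTER_CUBIC))
cv2.imwrite("pics/c3.png",np.hstack(ims))
E
```

```text
t 4.8 tt mm [  30.6 -198.1  141.7] yaw 0.00046512438188894834 rp [-3.142e+00  1.000e-03] F [-0.26  0.35 -0.62] open 0.0004
t 5.3 tt mm [ -51.2 -172.3  234.3] yaw 0.0005309901153740526 rp [3.141e+00 3.000e-03] F [0.5  0.62 0.07] open 0.0006
```

View pics/c3.png

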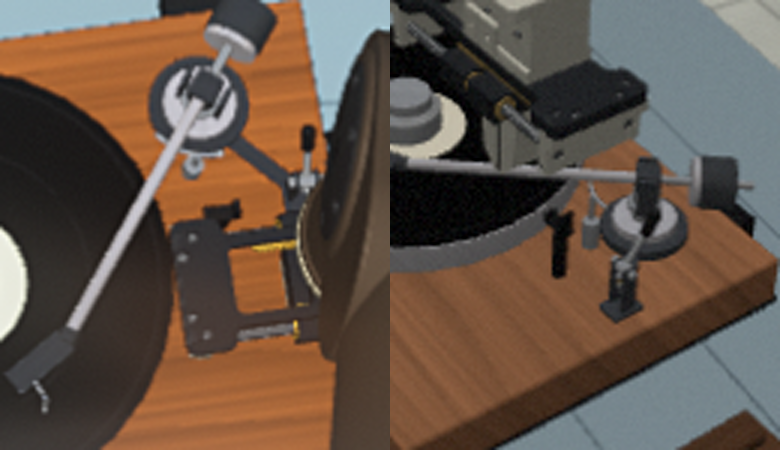

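The lever now leans to the rear: its grip is at (307,138) in the top half and (650,222) in the side half. The arm is still over the record at about 0.65. I'll turn the tool 90° so its thin side faces across, then start inboard of the tube.

```bash

python3 -c "
from cell import env;print(env.get_state()['joint_positions'].round(2))"
python3 -m jog '[{"delta_pos":[0,0.02,0],"spin":-0.045,"hand":255},{"delta_pos":[0,0,0],"spin":-0.045,"hand":255}]' >/dev/null; python3 st.py;python3 -c "
from cell import env;print(env.get_state()['joint_positions'].round(2))"
```

```text
[-0.2   0.25  0.37  1.86 -0.1   1.05  1.9 ]
t 5.7 tt mm [ -50.2 -162.5  230.7] yaw 0.28913718747271133 rp [ 3.141e+00 -1.000e-03] F [-0.12  0.01  0.95] open 0.0003
[-0.17  0.24  0.31  1.86 -0.08  1.05  2.15]
```

```bash

python3 -m jog '[{"delta_pos":[0,0,0],"spin":0.0455,"hand":255},{"delta_pos":[0,0,0],"spin":0.0455,"hand":255},{"delta_pos":[0,0,0],"spin":0.0455,"hand":255},{"delta_pos":[0,0,0],"spin":0.0455,"hand":255},{"delta_pos":[0,0,0],"spin":0.0455,"hand":255}]' >/dev/null
python3 -m jog '[{"delta_pos":[0,0,0],"spin":0.0455,"hand":255},{"delta_pos":[0,0,0],"spin":0.0455,"hand":255},{"delta_pos":[0,0,0],"spin":0.0455,"hand":255},{"delta_pos":[0,0,0],"spin":0.0455,"hand":255},{"delta_pos":[0,0,0],"spin":0.0455,"hand":255}]' >/dev/null
python3 -m jog '[{"delta_pos":[0,0,0],"spin":0.0455,"hand":255},{"delta_pos":[0,0,0],"spin":0.0455,"hand":255},{"delta_pos":[0,0,0],"spin":0.0455,"hand":255},{"delta_pos":[0,0,0],"spin":0,"hand":255}]' >/dev/null
python3 st.py;python3 -c "
from cell import env;print(env.get_state()['joint_positions'].round(2))"
```

```text
t 7.0 tt mm [ -50.3 -163.7  230.7] yaw 4.705067398620474 rp [-3.14e+00  1.00e-03] F [ 0.24 -0.44  0.28] open 0.0002
[-0.44  0.27  0.66  1.88 -0.18  1.05  0.4 ]
```

```bash

python3 -m jog '[{"delta_pos":[0.0655,0.014,0],"spin":0,"hand":255},{"delta_pos":[0.0655,0.014,0],"spin":0,"hand":255},{"delta_pos":[0.0655,0.014,0],"spin":0,"hand":255},{"delta_pos":[0.0655,0.014,0],"spin":0,"hand":255},{"delta_pos":[0.0655,0.014,0],"spin":0,"hand":255}]' >/dev/null
python3 -m jog '[{"delta_pos":[0,0,0.04],"spin":0,"hand":255},{"delta_pos":[0,0,0.04],"spin":0,"hand":255},{"delta_pos":[0,0,0.04],"spin":0,"hand":255},{"delta_pos":[0,0,0],"spin":0,"hand":255}]' >/dev/null
python3 st.py
python3 - <<'E'
from cell import env
from h import *
c=env.camera_params("wrist");a,d=env.grab_frame("wrist"); b,d=env.grab_frame("side")
a=a[:,:,::-1].copy()
for v,col in ((w(-15,0,165),(0,255,0)),(w(0,50,138),(255,255,0))):
    q=proj(c,v)[0]; cv2.circle(a,tuple(map(int,q)),5,col,1)
b=cv2.resize(b[180:310,220:430,::-1],(582,360)); a=cv2.resize(a,(320,240))
o=np.zeros((600,582,3),np.uint8); o[:360]=b; o[360:,:320]=a; cv2.imwrite("pics/c4.png",o)
E
```

```text
t 8.0 tt mm [-1.63e+01  1.00e-01  1.69e+02] yaw 4.711472267405918 rp [-3.137e+00  1.000e-03] F [-0.46 -0.11 -0.08] open 0.0002
```

View pics/c4.png

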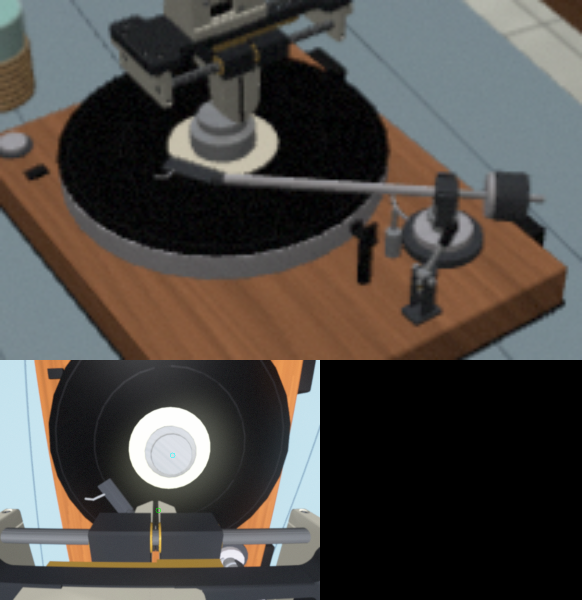

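The fingertips (green mark at (157,510) in the wrist inset) sit between the weight (172,455) and the tube, and the weight is where predicted. I'll descend.

```bash

python3 -m jog '[{"delta_pos":[0,0,0.024],"spin":0,"hand":255},{"delta_pos":[0,0,0.024],"spin":0,"hand":255},{"delta_pos":[0,0,0.024],"spin":0,"hand":255},{"delta_pos":[0,0,0.02],"spin":0,"hand":255},{"delta_pos":[0,0,0],"spin":0,"hand":255}]' >/dev/null; python3 st.py
python3 -m jog '[{"delta_pos":[-0.02,0,0],"spin":0,"hand":255},{"delta_pos":[-0.02,0,0],"spin":0,"hand":255},{"delta_pos":[-0.02,0,0],"spin":0,"hand":255},{"delta_pos":[-0.02,0,0],"spin":0,"hand":255},{"delta_pos":[-0.02,0,0],"spin":0,"hand":255}]' >/dev/null; python3 st.py
python3 -m jog '[{"delta_pos":[-0.02,0,0],"spin":0,"hand":255},{"delta_pos":[-0.02,0,0],"spin":0,"hand":255},{"delta_pos":[-0.02,0,0],"spin":0,"hand":255},{"delta_pos":[-0.01,0,0],"spin":0,"hand":255},{"delta_pos":[0,0,0],"spin":0,"hand":255}]' >/dev/null; python3 st.py
```

```text
t 8.6 tt mm [-15.8   0.2 124.1] yaw 4.707541529624729 rp [-3.139e+00  1.000e-03] F [-0.36 -0.1   0.23] open 0.0002
t 9.1 tt mm [-14.9 -51.  126. ] yaw 4.706807235289346 rp [ 3.141 -0.   ] F [ 0.25  0.3  -0.22] open 0.0007
t 9.6 tt mm [-15.2 -85.8 125.7] yaw 4.706140310651275 rp [3.141 0.   ] F [ 0.17 -0.02  0.59] open 0.0003
```

```bash

python3 -m jog '[{"delta_pos":[-0.012,0,0.002],"spin":0,"hand":255},{"delta_pos":[-0.012,0,0.002],"spin":0,"hand":255},{"delta_pos":[-0.012,0,0.0],"spin":0,"hand":255},{"delta_pos":[-0.012,0,0],"spin":0,"hand":255},{"delta_pos":[-0.008,0,0],"spin":0,"hand":255}]' >/dev/null; python3 st.py
python3 -m jog '[{"delta_pos":[-0.004,0,0],"spin":0,"hand":255},{"delta_pos":[0,0,0],"spin":0,"hand":255}]' >/dev/null; python3 st.py
python3 - <<'E'
from cell import env
import cv2
b,d=env.grab_frame("side"); cv2.imwrite("pics/c5.png",cv2.resize(b[205:315,260:440,::-1],None,fx=4,fy=4,interpolation=cv2.INTER_CUBIC))
E
```

```text
t 10.1 tt mm [ -15.3 -113.5  123.8] yaw 4.706979362729775 rp [3.142 0.   ] F [-0.26  0.76  0.58] open 0.0003
t 10.2 tt mm [ -15.3 -115.2  123.7] yaw 4.706897555757093 rp [3.141 0.   ] F [0.56 1.03 0.24] open 0.0007
```

View pics/c5.png

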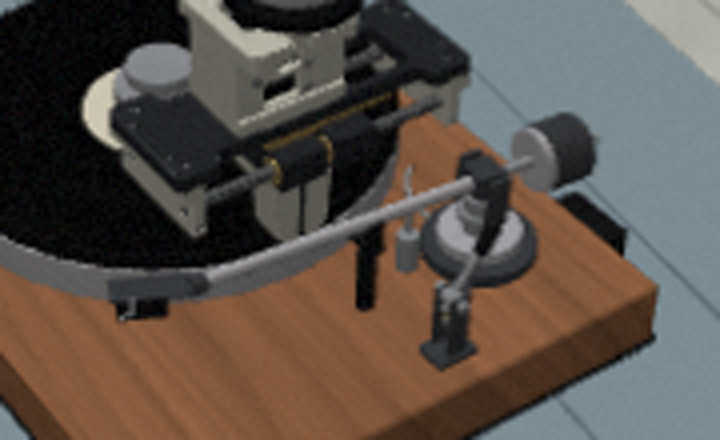

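The arm rides on the finger, with the tube at about (370,215) just inboard of the rest post at (368,245). I'll creep the rest of the way while watching the force.

```bash

python3 -m jog '[{"delta_pos":[-0.004,0,0],"spin":0,"hand":255},{"delta_pos":[0,0,0],"spin":0,"hand":255}]' >/dev/null; python3 st.py
python3 -m jog '[{"delta_pos":[-0.004,0,0],"spin":0,"hand":255},{"delta_pos":[0,0,0],"spin":0,"hand":255}]' >/dev/null; python3 st.py
python3 -m jog '[{"delta_pos":[-0.004,0,0],"spin":0,"hand":255},{"delta_pos":[0,0,0],"spin":0,"hand":255}]' >/dev/null; python3 st.py
```

```text
t 10.5 tt mm [ -15.3 -116.8  123.7] yaw 4.707637116809385 rp [ 3.142 -0.   ] F [-1.28  0.84  0.52] open 0.0004
t 10.7 tt mm [ -15.3 -119.   123.8] yaw 4.707332323044852 rp [3.142 0.   ] F [-0.09 -0.04  0.01] open 0.0008
t 10.9 tt mm [ -15.4 -121.1  123.8] yaw 4.707169099552813 rp [3.142 0.   ] F [ 0.86 -0.25  0.01] open 0.0006
```

```bash

python3 -m jog '[{"delta_pos":[-0.003,0,0],"spin":0,"hand":255},{"delta_pos":[0,0,0],"spin":0,"hand":255},{"delta_pos":[0,0,0],"spin":0,"hand":255}]' >/dev/null; python3 st.py
python3 -m jog '[{"delta_pos":[-0.003,0,0],"spin":0,"hand":255},{"delta_pos":[0,0,0],"spin":0,"hand":255},{"delta_pos":[0,0,0],"spin":0,"hand":255}]' >/dev/null; python3 st.py
python3 - <<'E'
from cell import env
import cv2,numpy as np
b,d=env.grab_frame("side"); t,d=env.grab_frame("top")
b=cv2.resize(b[235:305,280:420,::-1],None,fx=4,fy=4,interpolation=cv2.INTER_CUBIC)
t=cv2.resize(t[160:230,320:460,::-1],None,fx=4,fy=4,interpolation=cv2.INTER_CUBIC); cv2.imwrite("pics/c6.png",np.vstack([b,t]))
E
```

```text
t 11.2 tt mm [ -15.3 -122.3  123.7] yaw 4.707350677860371 rp [3.142 0.   ] F [0.25 0.33 0.6 ] open 0.0004
t 11.5 tt mm [ -15.4 -123.7  123.7] yaw 4.707573149250878 rp [-3.142 -0.   ] F [-0.39  0.75 -0.48] open 0.0008
```

View pics/c6.png

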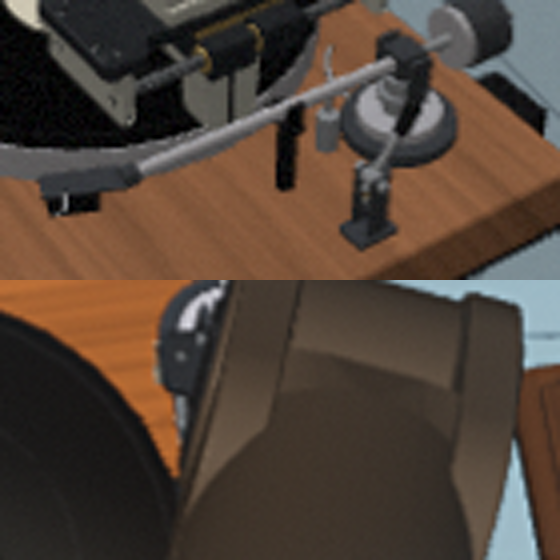

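Pressed against the cheek, the tube runs from (135,175) to (385,68) in the crop, above the rest post. I'll get its angle by casting rays along it.

```bash
python3 - <<'E'
from cell import env
from h import *
c=env.camera_params("side")
for (u,v),r in(((140,173),195),((200,147),150),((250,126),115),((380,70),25)):
    P=plane(c,[(280+u/4-.4,235+v/4-.4)],.125+.042*r/1000)[0]; t=(P-T0)@RT*1000; d=t-[105,-138,0]
    print(t.round(1),"a",np.arctan2(d[1],-d[0]).round(3),np.hypot(d[0],d[1]).round(0))
E
python3 -m jog '[{"delta_pos":[-0.003,0,0],"spin":0,"hand":255},{"delta_pos":[0,0,0],"spin":0,"hand":255},{"delta_pos":[0,0,0],"spin":0,"hand":255}]' >/dev/null; python3 st.py
python3 -m jog '[{"delta_pos":[-0.003,0,0],"spin":0,"hand":255},{"delta_pos":[0,0,0],"spin":0,"hand":255},{"delta_pos":[0,0,0],"spin":0,"hand":255}]' >/dev/null; python3 st.py
```

```text
[ -79.2 -142.7  133.2] a -0.026 184.0
[ -39.1 -141.9  131.3] a -0.027 144.0
[  -5.2 -141.9  129.8] a -0.035 110.0
[  88.3 -141.1  126. ] a -0.184 17.0
t 11.9 tt mm [ -15.4 -124.9  123.7] yaw 4.707785384193243 rp [-3.141e+00 -1.000e-03] F [-0.07  4.18  0.84] open 0.0005
t 12.2 tt mm [ -15.4 -126.1  123.6] yaw 4.70794990332926 rp [-3.141e+00 -1.000e-03] F [-0.72  5.99 -0.  ] open 0.0007
```

The force rises to 6 N, so the arm is against the stop; the angle is about 0 and both points lie on the same line. I'll back off gently, rise, and go behind the lever.

```bash

python3 -m jog '[{"delta_pos":[0.005,0,0],"spin":0,"hand":255},{"delta_pos":[0.01,0,0],"spin":0,"hand":255},{"delta_pos":[0.02,0,0],"spin":0,"hand":255},{"delta_pos":[0.02,0,0],"spin":0,"hand":255},{"delta_pos":[0,0,-0.03],"spin":0,"hand":255}]' >/dev/null; python3 st.py
python3 -m jog '[{"delta_pos":[0,0,-0.06],"spin":0,"hand":255},{"delta_pos":[0,0,-0.06],"spin":0,"hand":255},{"delta_pos":[0,0,-0.05],"spin":0,"hand":255},{"delta_pos":[0,0,0],"spin":0,"hand":255},{"delta_pos":[0,0,0],"spin":0,"hand":255}]' >/dev/null; python3 st.py
python3 -m jog '[{"delta_pos":[-0.05,0.06,0],"spin":0,"hand":255},{"delta_pos":[-0.05,0.06,0],"spin":0,"hand":255},{"delta_pos":[-0.05,0.06,0],"spin":0,"hand":255},{"delta_pos":[-0.05,0.06,0],"spin":0,"hand":255},{"delta_pos":[0,0,0],"spin":0,"hand":255}]' >/dev/null; python3 st.py
```

```text
t 12.7 tt mm [-16.3 -96.8 137.4] yaw 4.70973298845828 rp [-3.138e+00 -1.000e-03] F [-0.68  0.44 -1.09] open 0.0002
t 13.2 tt mm [-15.  -98.6 223.9] yaw 4.708243443237279 rp [ 3.14 -0.  ] F [ 0.17 -0.86 -0.23] open 0.0005
t 13.7 tt mm [ 105.7 -203.3  221.1] yaw 4.704611709183765 rp [-3.139e+00  3.000e-03] F [0.06 0.17 0.48] open 0.0004
```

```bash

python3 - <<'E'
from cell import env
import cv2,numpy as np
b,d=env.grab_frame("side"); np.save("s7.npy",b)
o=cv2.imread("pics/c6.png")[:280]; o=cv2.resize(o,(140,70),interpolation=cv2.INTER_AREA)
n=b[235:305,280:420,::-1]
t=o[36:56,8:40]; r=cv2.matchTemplate(np.ascontiguousarray(n[26:66,0:50]),t,cv2.TM_CCOEFF_NORMED); print(cv2.minMaxLoc(r),"expect (8,10)")
E
python3 -m jog '[{"delta_pos":[0.01,0,0.04],"spin":0,"hand":255},{"delta_pos":[0,0,0.04],"spin":0,"hand":255},{"delta_pos":[0,0,0.04],"spin":0,"hand":255},{"delta_pos":[0,0,0.04],"spin":0,"hand":255},{"delta_pos":[0,0,0],"spin":0,"hand":255}]' >/dev/null; python3 st.py
```

```text
(-0.17900222539901733, 0.9640390872955322, (1, 4), (8, 10)) expect (8,10)
t 14.2 tt mm [ 101.6 -192.6  140.2] yaw 4.7083362019394475 rp [-3.135e+00 -2.000e-03] F [ 0.17  0.34 -0.28] open 0.0008
```

The headshell hasn't moved. Now I'll push the lever to the front.

```bash

python3 -m jog '[{"delta_pos":[-0.011,-0.012,0],"spin":0,"hand":255},{"delta_pos":[0,-0.014,0],"spin":0,"hand":255},{"delta_pos":[0,-0.014,0],"spin":0,"hand":255},{"delta_pos":[0,-0.014,0],"spin":0,"hand":255},{"delta_pos":[0,0,0],"spin":0,"hand":255}]' >/dev/null; python3 st.py
python3 -m jog '[{"delta_pos":[0,-0.014,0],"spin":0,"hand":255},{"delta_pos":[0,-0.014,0],"spin":0,"hand":255},{"delta_pos":[0,0,0],"spin":0,"hand":255}]' >/dev/null; python3 st.py
python3 -m jog '[{"delta_pos":[0,-0.014,0],"spin":0,"hand":255},{"delta_pos":[0,-0.014,0],"spin":0,"hand":255},{"delta_pos":[0,0,0],"spin":0,"hand":255}]' >/dev/null; python3 st.py
```

```text
t 14.8 tt mm [  78.  -200.5  145.5] yaw 4.70721244512657 rp [3.137 0.   ] F [ 3.52 -0.95  2.01] open 0.0005
t 15.1 tt mm [  69.6 -200.7  149.2] yaw 4.708768816534748 rp [3.126e+00 2.000e-03] F [10.9   0.83 23.05] open 0.0001
t 15.3 tt mm [  57.9 -201.   152.2] yaw 4.709184032959382 rp [3.121e+00 2.000e-03] F [ 8.99  3.83 45.27] open 0.0004
```

There's an upward force of 45 N: the lever tip has caught under something on the finger's back. I'll relieve it upward first.

```bash

python3 -m jog '[{"delta_pos":[0,0,-0.014],"spin":0,"hand":255},{"delta_pos":[0,0,-0.008],"spin":0,"hand":255}]' >/dev/null; python3 st.py
python3 - <<'E'
from cell import env
import cv2,numpy as np
b,d=env.grab_frame("side"); a,d=env.grab_frame("wrist")
b=cv2.resize(b[215:305,310:430,::-1],None,fx=6,fy=6,interpolation=cv2.INTER_CUBIC); cv2.imwrite("pics/c8.png",b)
E
```

```text
t 15.6 tt mm [  49.7 -200.1  156.3] yaw 4.707825768862911 rp [ 3.139 -0.   ] F [ 0.38 -0.12  0.36] open 0.0005
```

View pics/c8.png

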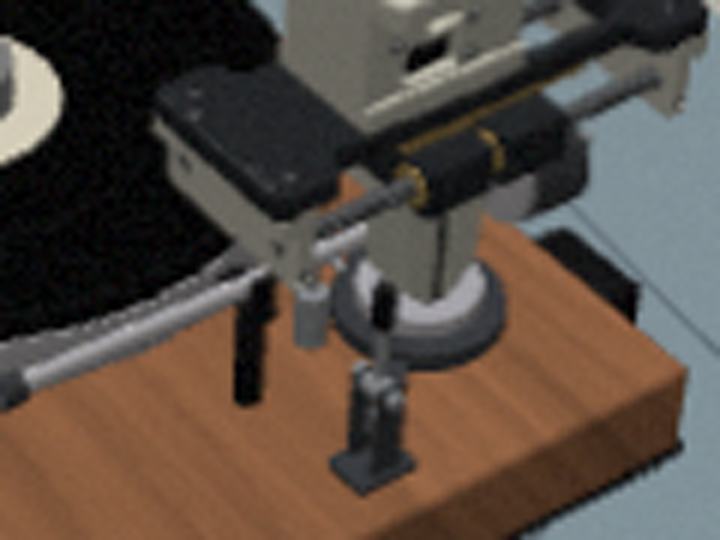

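The lever is now close to upright: its tip is at (385,285) in the crop, with the pivot at (370,387), and the finger is behind it. I'll estimate its angle.

```bash

python3 - <<'E'
from cell import env
from h import *
c=env.camera_params("side")
for th in (-.6,-.3,-.1,0,.1,.2,.3,.45,.6):
    q=(proj(c,w(35+50*np.sin(th),-198,113+50*np.cos(th)))[0]-[310,215]+.5)*6; print(th,q.round(0))
print("fingertip",((proj(c,env.get_state()['tcp_pos'])[0]-[310,215]+.5)*6).round(0), "pivot",((proj(c,w(35,-198,113))[0]-[310,215]+.5)*6).round(0))
E
```

```text
-0.6 [316. 332.]
-0.3 [346. 304.]
-0.1 [368. 290.]
0 [379. 285.]
0.1 [390. 280.]
0.2 [401. 276.]
0.3 [411. 274.]
0.45 [425. 273.]
0.6 [438. 274.]
fingertip [411. 290.] pivot [371. 386.]
```

```bash

python3 -m jog '[{"delta_pos":[0,-0.01,0],"spin":0,"hand":255},{"delta_pos":[0,-0.01,0],"spin":0,"hand":255},{"delta_pos":[0,0,0],"spin":0,"hand":255}]' >/dev/null; python3 st.py
python3 -m jog '[{"delta_pos":[0,-0.01,0],"spin":0,"hand":255},{"delta_pos":[0,-0.01,0],"spin":0,"hand":255},{"delta_pos":[0,0,0],"spin":0,"hand":255}]' >/dev/null; python3 st.py
cat > lev.py <<'E'
from cell import env
from h import *
c=env.camera_params("side");b,d=env.grab_frame("side")
g=cv2.cvtColor(b,cv2.COLOR_RGB2GRAY)
for th in (-.6,-.4,-.2,0,.2,.4,.6):  # darkness of the grip, mid 40 mm
    q=proj(c,w(35+42*np.sin(th),-198,113+42*np.cos(th)))[0].round().astype(int); print(th,b[q[1],q[0]],end=' ')
o=cv2.imread("pics/c6.png")[:280]; o=cv2.resize(o,(140,70),interpolation=cv2.INTER_AREA)
n=np.ascontiguousarray(b[235:305,280:420,::-1])
print(cv2.minMaxLoc(cv2.matchTemplate(n[26:70,0:50],o[36:56,8:40],cv2.TM_CCOEFF_NORMED))[1::2],"raised: (8,10)")
E
python3 lev.py
```

```text
t 15.9 tt mm [  37.7 -200.1  154. ] yaw 4.706637388167402 rp [-3.14 -0.  ] F [ 0.25  0.25 -0.15] open 0.0006
t 16.2 tt mm [  28.4 -200.1  154.7] yaw 4.706995455512355 rp [-3.141 -0.   ] F [-0.06 -0.69  0.55] open 0.0004
-0.6 [18 19 22] -0.4 [24 27 26] -0.2 [98 94 88] 0 [93 91 85] 0.2 [46 46 42] 0.4 [93 92 83] 0.6 [80 80 79] (0.8126088380813599, (8, 12)) raised: (8,10)
```

The lever is dark at -0.6, so it has snapped forward, and the headshell has sunk 2 px. I'll retreat straight up and check again.

```bash

python3 -m jog '[{"delta_pos":[0,0.01,-0.02],"spin":0,"hand":255},{"delta_pos":[0,0,-0.05],"spin":0,"hand":255},{"delta_pos":[0,0,-0.06],"spin":0,"hand":255},{"delta_pos":[0,0,-0.06],"spin":0,"hand":255},{"delta_pos":[0,0,-0.06],"spin":0,"hand":255}]' >/dev/null
python3 -m jog '[{"delta_pos":[0,0,0],"spin":0,"hand":255},{"delta_pos":[0,0,0],"spin":0,"hand":255},{"delta_pos":[0,0,0],"spin":0,"hand":255},{"delta_pos":[0,0,0],"spin":0,"hand":255},{"delta_pos":[0,0,0],"spin":0,"hand":255}]' >/dev/null; python3 st.py; python3 lev.py
python3 - <<'E'
from cell import env
import numpy as np,cv2
b,_=env.grab_frame("side"); a=np.load("side0.npz")['p']
for n,(x0,y0,x1,y1) in dict(brush=(375,325,430,365),weight=(285,212,315,240),candle=(198,176,236,222)).items():
    print(n,np.abs(b[y0:y1,x0:x1].astype(int)-a[y0:y1,x0:x1]).mean().round(2))
E
```

```text
t 17.3 tt mm [  34.  -199.9  278.9] yaw 4.707420202496597 rp [-3.14 -0.  ] F [-0.27 -0.57 -0.28] open 0.0004
-0.6 [14 14 12] -0.4 [27 27 31] -0.2 [64 67 68] 0 [159 158 163] 0.2 [159 158 162] 0.4 [76 77 76] 0.6 [73 73 74] (0.8125703930854797, (8, 12)) raised: (8,10)
brush 6.71
weight 7.85
candle 8.28
```

```bash
python3 -c "
from cell import env;print(env.sign_off())"
```

```text
the job is handed in; nothing more can be done
None
```

I handed the job in at about 17 s: the lever is back at the front, the tonearm has sunk into its rest, and the weight, brush and candle look unmoved. On the return flip the lever tip caught on the finger and the wrist force reached about 45 N before I relieved it; the hand-in gave no verdict.

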